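# Hold a tube rack in the corner of a rack reader

## Robot

A 6-joint arm with a two-finger parallel gripper is mounted at the origin on the work surface. World frame = base frame: x ahead of the robot, y to its left, z up, the work surface at z = 0. Lengths are in mm, angles in rad, forces in N, time in s.
With the tool pointing down it reaches from about 350 to 775 mm from the base axis. Payload 7.3 kg.
Tool frame: the origin (TCP) lies at the very end of the fingers, on their centre line; the grasp point (between the pads) lies 19 mm behind it; x points along the fingers, y is the direction in which the jaws open and shut, and the axes are right-handed (so a half turn about x gives the same grasp; the last joint's range is limited). The gripper opens to 92 mm and grips with 3 to 60 N. Pads are 19 mm wide; open, the fingers measure 130 mm over their backs; the gripper's body (75 mm by 190 mm) begins 47 mm behind the grasp point.
Start: joints at [-1.44, 0.342, 1.524, -0, 1.275, -0.146], TCP at [143.493, -505.029, 226.741] pointing down, gripper open.
Joint ranges: [-2.53, 2.53], [-0.77, 2.02], [0.04, 2.7], [-1, 4.14], [0.28, 2.66], [-3.11, 3.11]. Speed limits (rad/s): [2.57, 2.57, 3.14, 3.14, 3.14, 3.14].

## Interface

Orientations are given as [roll, pitch, yaw] about the fixed x, y, z axes, in that order (R = Rz(yaw) Ry(pitch) Rx(roll)).
In Python, from plant import sensors, capture, bot gives the robot as it stands.
- The arm moves only by the shell command python3 -m crank 'ROWS' [OPENING]. ROWS is JSON, a list of rows, each an object of numbers: "dx", "dy", "dz": the shift along the tool's x, y, z in cm; "spin": the turn about the tool's x in rad. A call has 1 to 20 rows; each row is the pose to reach, as a shift and turn from the pose commanded when the call began, along the tool's axes at that moment; what a row does not reach only later rows make up. A row lasts 1/12 s, in which the tool goes at most 41.7 mm and 7.16 degrees, less where a joint would pass 70% of its speed; a pose out of reach is approached as far as the arm can. A call with a gripper value outside its range is refused whole. OPENING is the opening in per cent of the stroke, from 0 (shut) to 100 (fully open), set as the call begins (- or left out, the last holds). The fingers move at their own pace and stop on an object; the grip force is fixed at half the most. Time passes only in rows, so rows that repeat a pose let the fingers close. It gives the time, the measured TCP pose, the force and the opening at its end, in the units of the state.
- sensors.get_obs(): the state, without advancing time (a new reading comes with each control period).
- capture(name): name is "scene" or "side" or "wrist"; returns a dict with "frame" (480x640x3 uint8, blue, green, red), "vfov" (degrees; the focal length in pixels is half the picture's height over the tangent of half this angle, whatever the lens; pixels are square), "cx", "cy" (the principal point, pixels), "k1" (the pictures are not rectified: a ray, as slopes to the right and down, at radius r is drawn at 1 + k1 r^2 times it, then the intrinsics apply), "view" (4x4, takes a point from world to camera coordinates); the wrist camera has in their place "mount" (4x4, takes a point from camera to tool coordinates, whose origin is the TCP and whose axes are the tool frame's). Camera axes: x right, y down, z forward; pixel columns grow to the right and rows downward; lengths in mm; the calibration is good to about 2 mm. A picture is of the moment at which its call begins: read the wrist's pose just before it. There is no depth.
- bot.close_job(): hands the job in, once; it reports no verdict.
The state is a dict: "time": time; "joint_positions": joint angles; "dq": joint speeds; "tau": joint torques, N m; "tool_pos": TCP position; "tcp_rot": TCP orientation; "contact_force": force on the tool from outside, world axes, zero at the start; "moment": the same for the moment, N m; "grip_width": finger opening in mm.
Only numpy, scipy, OpenCV 4.12 (cv2) and the standard library are available. Lean on these libraries where they do the work, as an engineer would, in place of code of your own. Each camera call takes 0.05 s, during which the arm holds its last target.

## Task

Set the tube-rack reader to read by pressing its three keys fully down, one at a time: green (wake), then white (rack type), then blue (auto read). Then carry the violet-capped rack by its handle onto the reader's bed and slide it into the corner so that its yellow-marked corner sits in the angle of the two metal fences, the rack flat on the bed and square against both, and finish while still holding it pressed firmly against both fences for the scan. Keep the rack upright, and leave the orange-capped rack, the bottle and the tip box where they are.

Things in the scene. Friction and masses are not known exactly. Their poses are not given: they have to be found in the camera images.
- reader: tube-rack reader: light grey bench box 260 (x) by 210 (y), top 85 above the bench, that stays put; origin: centre of its underside. x points from its key strip towards the rear fence, y to its left, z up. The flat top ahead of the key strip (x > -70) is the bed, smooth, as are the fences: the rack slides on them with a friction of about 0.3
- fence_corner (a point): inner corner of the two fences, at bed height; +105 x, -85 y, +85 z of the reader's origin, axes the reader's. The free bed runs from here 170 towards -x and 190 towards +y. A seated rack has its x, y axes along these and its yellow corner here
- rear_fence: aluminium bar standing on the bed, 12 thick (x), 127 long (y), 18 high, along the far (+x) edge; its working face lies at x = 0 of fence_corner, facing -x, from y = -12 to +115. Origin: centre of its underside
- side_fence: aluminium bar standing on the bed, 85 long (x), 12 thick (y), 18 high, along the right (-y) edge; its working face lies at y = 0 of fence_corner, facing +y, from x = -85 to 0. Origin: centre of its underside
- key_wake (a joint): green key, travel in m: 0 up, 0.004 fully down; a spring brings it back. About 0.8 N to start, 3.8 N fully down
- key_wake_top (a point): centre of the top of the green key (cap 20 x by 24 y, standing 8 above the strip, on the -x side of the reader; keys are 55 apart along y), pressed straight down
- key_type (a joint): white key, the middle one, same travel and spring as the green
- key_type_top (a point): centre of the top of the white key
- key_auto (a joint): blue key, same travel and spring as the green
- key_auto_top (a point): centre of the top of the blue key
- violet_rack_center (a point): violet-capped tube rack: off-white, 85.5 (its x) by 127.8 (its y), body 24 high, caps of its 24 tubes 33 high; carry handle along the middle: bar 12 thick (x), 90 long (y), from 55 to 75 above the underside. 0.2 to 0.42 kg. This point: its centre, 37.5 above the underside, 27.5 under the bar's centre. Starts on the bench left or right of the reader, within 30 degrees of the reader's axes
- rack_yellow_corner (a point): the bottom corner of the violet-capped rack that is marked yellow: +42.75 x, -63.9 y, -37.5 z of its centre, axes as the rack's
- orange_rack_center (a point): orange-capped tube rack: off-white, 85.5 (its x) by 127.8 (its y), body 24 high, caps of its 24 tubes 33 high; carry handle along the middle: bar 12 thick (x), 90 long (y), from 55 to 75 above the underside. Same type, yellow corner too; not to be moved. This point: its centre, 37.5 above the underside
- bottle_center (a point): centre of a capped clear bottle, 68 diameter, 150 tall, upright, not to be moved
- tip_box_center (a point): centre of a pipette-tip box with a blue lid, 87 (x) by 124 (y) by 67 high, not to be moved
There are look-alikes about, which are no part of the job. What is shaped like the part that bears violet_rack_center but black or red is not meant.

How it is judged:
By the outcome, as a careful person would: the job done as asked, in the order asked, and still so for the second after the job is handed in, while the arm keeps its last pose, push and grip.
It also fails if it takes over 61 s, if anything falls off the work surface, if the arm or the gripper's body presses on something with over 40 N, if the wrist force passes 120 N, or if a joint passes its speed limit or range.

## Working session

There is one attempt and no reset: what is moved stays moved. The work goes in short steps, Python scripts to look and compute and a shell command to move; the robot and the scene stay as the last step left them, time stands still between calls to the robot, and variables do not carry over. Pictures are saved under pics/ and viewed, and the job is handed in when it is done.

```bash
ls; mkdir -p pics
cat > h.py <<'E'
import numpy as np, cv2, json
from scipy.spatial.transform import Rotation as R
from plant import sensors, capture, bot
def save(d,n): 
    f=d['frame'] if isinstance(d,dict) else d
    cv2.imwrite('pics/'+n+'.png',f)
def K(d):
    h,w=480,640
    f=h/2/np.tan(np.radians(d['vfov'])/2); return f
def cam2world(d,o=None):
    if 'view' in d: return np.linalg.inv(np.array(d['view']))
    T=np.eye(4);T[:3,:3]=R.from_euler('xyz',o['tcp_rot']).as_matrix();T[:3,3]=o['tool_pos']
    return T@np.array(d['mount'])
def pix2ray(d,p,M):
    f=K(d);u=np.array([(p[0]-d['cx'])/f,(p[1]-d['cy'])/f])
    v=u.copy()
    for _ in range(30): v=u/(1+d['k1']*(v@v))
    r=M[:3,:3]@np.array([v[0],v[1],1]); return M[:3,3],r
def atz(d,p,M,z):
    c,r=pix2ray(d,p,M); return c+r*(z-c[2])/r[2]
def proj(d,P,M):
    W=np.linalg.inv(M); P=np.atleast_2d(P); q=P@W[:3,:3].T+W[:3,3]
    v=q[:,:2]/q[:,2:]; r2=(v**2).sum(1,keepdims=True); v=v*(1+d['k1']*r2)
    return v*K(d)+[d['cx'],d['cy']]
E
python3 - <<'E'
from h import *
o=sensors.get_obs();print(o)
import pickle
D={}
for n in ['scene','side','wrist']:
    d=capture(n);D[n]=d;save(d,n+'0');print(n,{k:v for k,v in d.items() if k!='frame'})
D['obs']=o
pickle.dump(D,open('d0.pkl','wb'))
E
```

```text
pics
{'time': 0.0, 'joint_positions': array([-1.44001491e+00,  3.42731846e-01,  1.52504499e+00,  1.25646724e-05,
        1.27541992e+00, -1.46003904e-01]), 'dq': array([-7.04605831e-04, -9.01376783e-05,  6.65979766e-04, -1.09005539e-04,
       -5.15902722e-04,  5.37498303e-04]), 'tau': array([ 9.69883399e-05, -4.31234050e+01, -2.44217044e+01,  7.20440154e-02,
        5.61321003e-02, -1.31546972e-04]), 'tool_pos': array([ 143.43089411, -504.58363819,  226.03048354]), 'tcp_rot': array([-1.72429007,  1.56919218,  1.69408424]), 'contact_force': array([0.08406925, 0.63139846, 0.27108545]), 'moment': array([-0.02113554,  0.02065155,  0.00147248]), 'grip_width': 91.55781259234332}
scene {'vfov': 53.201000750722685, 'cx': 312.144634940609, 'cy': 248.6560226649606, 'k1': -0.12003698544455922, 'view': array([[-6.33928005e-02,  9.97903719e-01, -1.30200326e-02,
        -1.36291749e+00],
       [ 7.44271904e-01,  3.85811014e-02, -6.66761450e-01,
        -3.25910606e+02],
       [-6.64861403e-01, -5.19583200e-02, -7.45157465e-01,
         1.67756542e+03],
       [ 0.00000000e+00,  0.00000000e+00, 
[... 275 characters left out ...]
1,  7.60821768e-01, -6.31226752e-01,
         1.05840333e+02],
       [ 1.44169992e-01, -6.14778922e-01, -7.75410788e-01,
         9.69978088e+02],
       [ 0.00000000e+00,  0.00000000e+00,  0.00000000e+00,
         1.00000000e+00]])}
wrist {'vfov': 63.711860847575785, 'cx': 318.5207467542424, 'cy': 237.83470528248594, 'k1': -0.002809909552546594, 'mount': array([[ 5.25758758e-05, -2.85532613e-01,  9.58368992e-01,
        -1.57985580e+02],
       [ 9.99999884e-01,  4.73302237e-04,  8.61540340e-05,
         1.50473809e+00],
       [-4.78197974e-04,  9.58368876e-01,  2.85532605e-01,
        -7.72529169e+01],
       [ 0.00000000e+00,  0.00000000e+00,  0.00000000e+00,
         1.00000000e+00]])}
```

View pics/scene0.png

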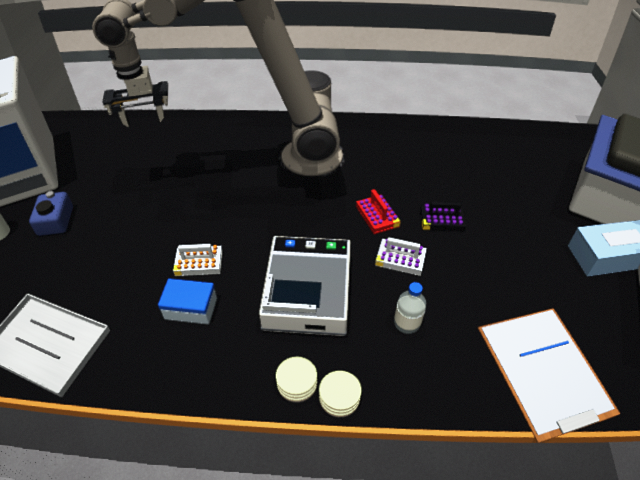

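View pics/side0.png

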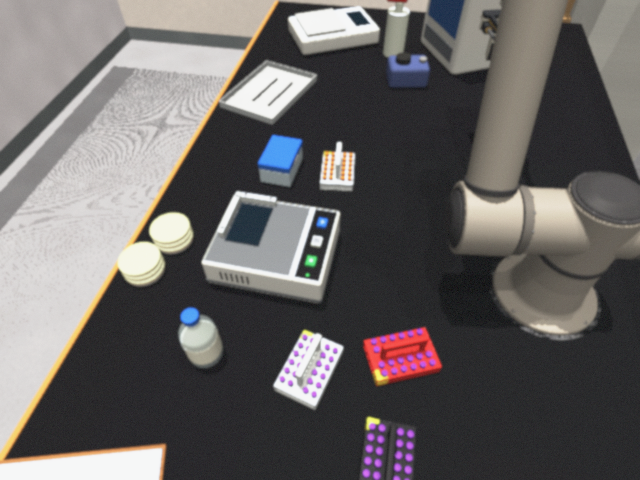

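View pics/wrist0.png

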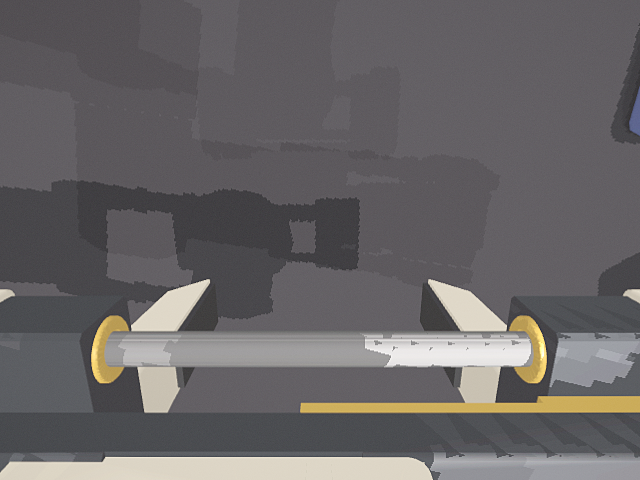

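Run:
```python
import pickle,cv2,numpy as np
D=pickle.load(open('d0.pkl','rb'))
a=D['scene']['frame'][225:345,250:440]
cv2.imwrite('pics/c1.png',cv2.resize(a,None,fx=4.2,fy=4.2,interpolation=cv2.INTER_CUBIC))
b=D['side']['frame'][180:420,170:450]
cv2.imwrite('pics/c2.png',cv2.resize(b,None,fx=2.5,fy=2.5,interpolation=cv2.INTER_CUBIC))
```

```text
(no output)
```

View pics/c1.png

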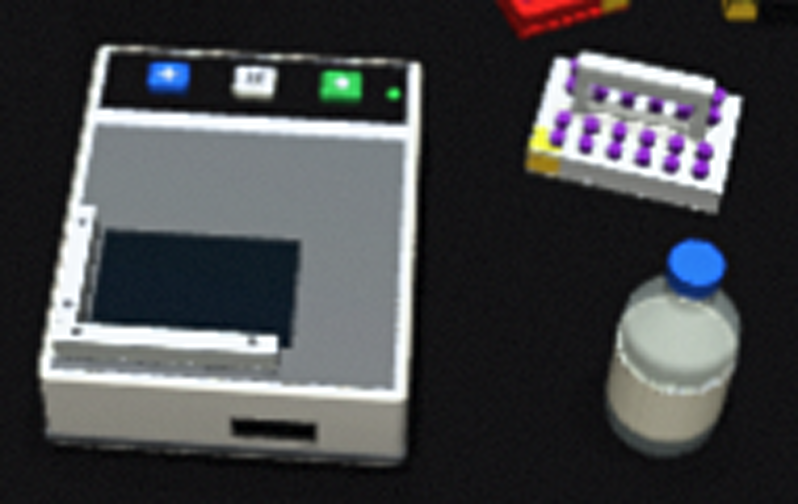

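View pics/c2.png

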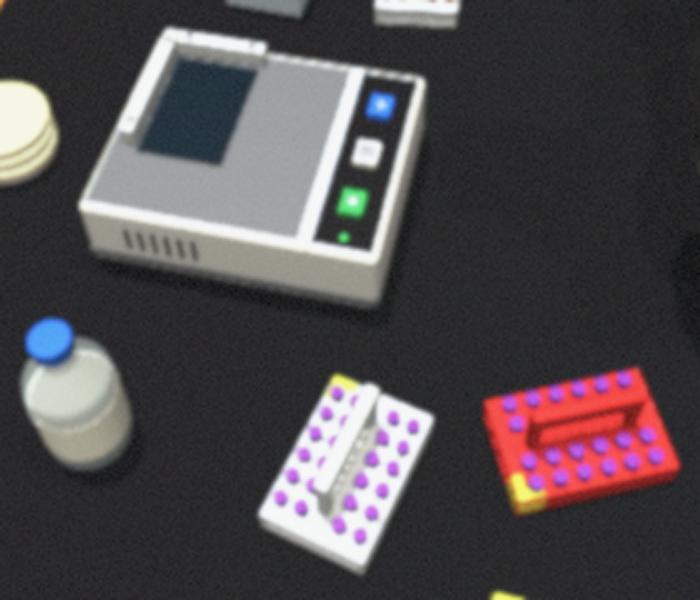

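```bash
cat > fit1.py <<'E'
from h import *
import pickle
from scipy.optimize import least_squares
D=pickle.load(open('d0.pkl','rb'))
S=lambda u,v:(250+(u+.5)/4.2-.5,225+(v+.5)/4.2-.5)
T=lambda u,v:(170+(u+.5)/2.5-.5,180+(v+.5)/2.5-.5)
def fit(obs,x0,name):
    def pts(p,L):
        c,s=np.cos(p[2]),np.sin(p[2]);L=np.array(L,float)
        return np.c_[p[0]+c*L[:,0]-s*L[:,1],p[1]+s*L[:,0]+c*L[:,1],L[:,2]]
    def res(p):
        r=[]
        for cam,L,px in obs:
            r.append(proj(D[cam],pts(p,[L]),cam2world(D[cam]))[0]-px)
        return np.array(r).ravel()
    s=least_squares(res,x0,loss='soft_l1',x_scale=[10,10,.1]);r=res(s.x).reshape(-1,2)
    print(name,s.x.round(3),np.degrees(s.x[2]).round(2))
    for o,e in zip(obs,r): print(o[0],o[1],e.round(1))
    return s.x,pts
rd=[('scene',(-130,-105,85),S(100,47)),('scene',(-130,105,85),S(418,63)),('scene',(130,-105,85),S(42,378)),('scene',(130,105,85),S(405,397)),
('side',(130,-105,85),T(167,30)),('side',(-130,-105,85),T(424,77)),('side',(-130,105,85),T(376,252)),('side',(130,105,85),T(82,207))]
p,pts=fit(rd,[600,0,0],'reader')
ky=[('scene',S(168,73)),('scene',S(255,77)),('scene',S(341,82)),('side',T(380,103)),('side',T(367,150)),('side',T(352,199))]
for c,px in ky:
    w=atz(D[c],px,cam2world(D[c]),93); d=w[:2]-p[:2];cc,s=np.cos(p[2]),np.sin(p[2])
    print('key',c,w.round(1),(cc*d[0]+s*d[1]).round(1),(-s*d[0]+cc*d[1]).round(1))
print('corner',pts(p,[(105,-85,85)]))
rk=[('scene',(-42.75,-63.9,24),S(557,58)),('scene',(-42.75,63.9,24),S(742,97)),('scene',(42.75,-63.9,24),S(530,152)),('scene',(42.75,63.9,24),S(720,187)),
('side',(42.75,-63.9,24),T(338,377)),('side',(-42.75,-63.9,24),T(433,415)),('side',(-42.75,63.9,24),T(363,555)),('side',(42.75,63.9,24),T(262,515)),
('side',(0,-45,75),T(370,387)),('side',(0,45,75),T(320,488)),('scene',(0,-45,75),S(583,58)),('scene',(0,45,75),S(712,80))]
fit(rk,[500,200,0],'violet')
E
python3 fit1.py
```

```text
reader [ 5.99598e+02  2.60930e+01 -1.70000e-02] -0.99
scene (-130, -105, 85) [-1.1 -0.8]
scene (-130, 105, 85) [ 0.3 -0.8]
scene (130, -105, 85) [-2.  -0.3]
scene (130, 105, 85) [0.1 0.6]
side (130, -105, 85) [-3.2  1.8]
side (-130, -105, 85) [ 0.7 -0.6]
side (-130, 105, 85) [0.7 3.6]
side (130, 105, 85) [-2.2 -0.4]
key scene [498.7 -26.   93. ] -100.0 -53.8
key scene [499.3  29.5  93. ] -100.3 1.6
key scene [500.8  84.   93. ] -99.8 56.2
key side [501.3 -28.   93. ] -97.4 -55.8
key side [501.8  27.7  93. ] -97.8 -0.1
key side [503.4  82.1  93. ] -97.1 54.3
corner [[703.1127219  -60.71056913  85.        ]]
violet [ 4.64586e+02  2.80804e+02 -2.34000e-01] -13.39
scene (-42.75, -63.9, 24) [-0.5  0.1]
scene (-42.75, 63.9, 24) [-0.4  0.1]
scene (42.75, -63.9, 24) [-0.2 -0.6]
scene (42.75, 63.9, 24) [0.5 1.1]
side (42.75, -63.9, 24) [-1.  -0.8]
side (-42.75, -63.9, 24) [-0.   0.4]
side (-42.75, 63.9, 24) [0.6 3.6]
side (42.75, 63.9, 24) [-0.6 -0. ]
side (0, -45, 75) [ 1.4 -1. ]
side (0, 45, 75) [0.2 0.3]
scene (0, -45, 75) [-1.2 -0.3]
scene (0, 45, 75) [0.7 1.3]
```

```bash
cat > mv.py <<'E'
from h import *
import sys
def mv(t,yaw_deg=None,o=None):
    "yaw: world heading of tool y (mod 180)"
    o=o or sensors.get_obs()
    M=R.from_euler('xyz',o['tcp_rot']).as_matrix()
    d=M.T@(np.array(t,float)-o['tool_pos'])/10
    h=np.degrees(np.arctan2(M[1,1],M[0,1]))
    s=0
    if yaw_deg is not None:
        s=-((yaw_deg-h+90)%180-90)
    print('t',round(o['time'],2),'pos',o['tool_pos'].round(1),'axes x',M[:,0].round(3),'heading',round(h,2),'j6',o['joint_positions'].round(2))
    print(' dx dy dz',d.round(2),'spin',np.radians(s).round(3), 'steps',max(np.linalg.norm(d)/4.17,abs(s)/7.16).round(1),'F',o['contact_force'].round(1),'w',round(o['grip_width'],1))
if __name__=='__main__':
    a=[float(v) for v in sys.argv[1:]]
    mv(a[:3],a[3] if len(a)>3 else None)
E
python3 mv.py 502 83 150 90
python3 - <<'E'
from h import *
import pickle
D=pickle.load(open('d0.pkl','rb'))
for c,p,z in [('scene',(416,289),145),('scene',(409,330),0),('side',(190,316),148)]:
    print(atz(D[c],p,cam2world(D[c]),z).round(0))
E
```

```text
t 0.15 pos [ 143.5 -504.7  226.2] axes x [-0.     0.001 -1.   ] heading -74.14 j6 [-1.44  0.34  1.52 -0.    1.28 -0.15]
 dx dy dz [  7.68 -46.73 -50.55] spin 0.277 steps 16.6 F [ 0.5 -0.2 -0.4] w 91.8
[679. 288. 145.]
[698. 290.   0.]
[676. 286. 148.]
```

```bash
python3 mv.py 502 83 150 0
python3 -m crank '[{"dx":0,"dy":0,"dz":0}]' 0
```

```text
t 0.15 pos [ 143.5 -504.7  226.2] axes x [-0.     0.001 -1.   ] heading -74.14 j6 [-1.44  0.34  1.52 -0.    1.28 -0.15]
 dx dy dz [  7.68 -46.73 -50.55] spin -1.294 steps 16.6 F [ 0.5 -0.2 -0.4] w 91.8invalid input at $[0]: expected keys dx, dy, dz, spin
```

```bash
R='{"dx":7.7,"dy":-46.7,"dz":-50.6,"spin":-1.294}'
python3 -m crank '[{"dx":7.7,"dy":-46.7,"dz":-50.6,"spin":-1.294},{"dx":7.7,"dy":-46.7,"dz":-50.6,"spin":-1.294},{"dx":7.7,"dy":-46.7,"dz":-50.6,"spin":-1.294},{"dx":7.7,"dy":-46.7,"dz":-50.6,"spin":-1.294},{"dx":7.7,"dy":-46.7,"dz":-50.6,"spin":-1.294},{"dx":7.7,"dy":-46.7,"dz":-50.6,"spin":-1.294},{"dx":7.7,"dy":-46.7,"dz":-50.6,"spin":-1.294},{"dx":7.7,"dy":-46.7,"dz":-50.6,"spin":-1.294},{"dx":7.7,"dy":-46.7,"dz":-50.6,"spin":-1.294},{"dx":7.7,"dy":-46.7,"dz":-50.6,"spin":-1.294},{"dx":7.7,"dy":-46.7,"dz":-50.6,"spin":-1.294},{"dx":7.7,"dy":-46.7,"dz":-50.6,"spin":-1.294},{"dx":7.7,"dy":-46.7,"dz":-50.6,"spin":-1.294},{"dx":7.7,"dy":-46.7,"dz":-50.6,"spin":-1.294},{"dx":7.7,"dy":-46.7,"dz":-50.6,"spin":-1.294},{"dx":7.7,"dy":-46.7,"dz":-50.6,"spin":-1.294},{"dx":7.7,"dy":-46.7,"dz":-50.6,"spin":-1.294},{"dx":7.7,"dy":-46.7,"dz":-50.6,"spin":-1.294},{"dx":7.7,"dy":-46.7,"dz":-50.6,"spin":-1.294},{"dx":7.7,"dy":-46.7,"dz":-50.6,"spin":-1.294}]' 0
python3 mv.py 502 83 150 0
```

```text
time: 1.82
tool_pos: [502.0, 82.1, 149.4]
tcp_rot: [-1.24, 1.569, -2.81]
contact_force: [-0.8, 0.2, -0.2]
grip_width: 0.5
t 1.82 pos [502.   82.1 149.4] axes x [-0.001 -0.    -1.   ] heading 0.02 j6 [ 0.01  0.39  1.68 -0.    1.07  0.01]
 dx dy dz [-0.06  0.   -0.09] spin 0.0 steps 0.0 F [-0.8  0.2 -0.2] w 0.5
```

```bash
cat > wr.py <<'E'
from h import *
import sys,pickle
o=sensors.get_obs();d=capture('wrist');save(d,sys.argv[1]);pickle.dump((o,d),open(sys.argv[1]+'.pkl','wb'))
E
python3 wr.py w1
```

```text
(no output)
```

View pics/w1.png

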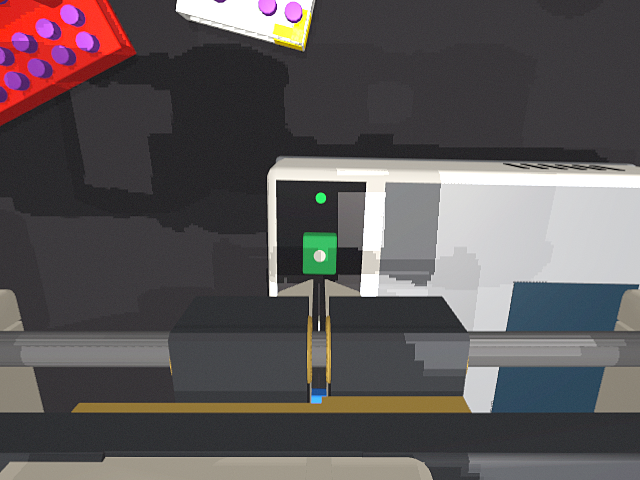

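Run:
```python
from h import *
import pickle
o,d=pickle.load(open('w1.pkl','rb'));M=cam2world(d,o)
for p in [(319.5,256),(303.5,246.5),(337,246.5),(320,246.5)]+[(304.5,235),(335,235),(303,274),(337,274)]: print(p,atz(d,p,M,93).round(1))
print(atz(d,(268,170),M,85),atz(d,(278,157),M,85))
```

```text
(319.5, 256) [503.   82.9  93. ]
(303.5, 246.5) [493.7  88.7  93. ]
(337, 246.5) [513.2  88.8  93. ]
(320, 246.5) [503.3  88.8  93. ]
(304.5, 235) [494.3  95.7  93. ]
(335, 235) [512.   95.7  93. ]
(303, 274) [493.2  71.5  93. ]
(337, 274) [513.5  71.6  93. ]
[473.54572493 132.00683509  85.        ] [479.46801165 139.3031687   85.        ]
```

```bash
python3 -m crank '[{"dx":3,"dy":0.1,"dz":-0.1,"spin":0},{"dx":5,"dy":0.1,"dz":-0.1,"spin":0},{"dx":5.6,"dy":0.1,"dz":-0.1,"spin":0},{"dx":5.8,"dy":0.1,"dz":-0.1,"spin":0},{"dx":6.0,"dy":0.1,"dz":-0.1,"spin":0},{"dx":6.0,"dy":0.1,"dz":-0.1,"spin":0},{"dx":6.0,"dy":0.1,"dz":-0.1,"spin":0}]' 0
python3 mv.py 503 83.5 88 0
```

```text
time: 2.45
tool_pos: [504.2, 83.1, 90.9]
tcp_rot: [1.442, 1.569, -0.129]
contact_force: [-1.7, -0.6, 3.1]
grip_width: 0.3
t 2.45 pos [504.2  83.1  90.9] axes x [ 0.002 -0.    -1.   ] heading -0.02 j6 [ 0.01  0.47  1.75 -0.    0.92  0.01]
 dx dy dz [ 0.29 -0.12 -0.04] spin -0.0 steps 0.1 F [-1.7 -0.6  3.1] w 0.3
```

```bash
python3 -m crank '[{"dx":0.15,"dy":0,"dz":0,"spin":0},{"dx":0.3,"dy":0,"dz":0,"spin":0},{"dx":0.3,"dy":0,"dz":0,"spin":0},{"dx":0.3,"dy":0,"dz":0,"spin":0}]' 0
python3 mv.py 503 83.5 88 0
```

```text
time: 2.78
tool_pos: [504.5, 83.2, 88.8]
tcp_rot: [1.376, 1.568, -0.194]
contact_force: [-4.9, -2.2, 16.5]
grip_width: 0.2
t 2.78 pos [504.5  83.2  88.8] axes x [ 0.003 -0.001 -1.   ] heading 0.02 j6 [ 0.01  0.47  1.75 -0.    0.92  0.01]
 dx dy dz [ 0.08 -0.15 -0.03] spin 0.0 steps 0.0 F [-4.9 -2.2 16.5] w 0.2
```

```bash
python3 -m crank '[{"dx":-2,"dy":0,"dz":0,"spin":0},{"dx":-3,"dy":0,"dz":0,"spin":0},{"dx":-3,"dy":-0.2,"dz":2.7,"spin":0},{"dx":-3,"dy":-0.2,"dz":5.5,"spin":0},{"dx":-3,"dy":-0.2,"dz":5.5,"spin":0},{"dx":-1,"dy":-0.2,"dz":5.5,"spin":0},{"dx":-0.6,"dy":-0.2,"dz":5.5,"spin":0},{"dx":-0.3,"dy":-0.2,"dz":5.5,"spin":0},{"dx":-0.1,"dy":-0.2,"dz":5.5,"spin":0},{"dx":0,"dy":-0.2,"dz":5.5,"spin":0},{"dx":0,"dy":-0.2,"dz":5.5,"spin":0},{"dx":0,"dy":-0.2,"dz":5.5,"spin":0}]' 0
python3 mv.py 502.2 28.5 88 0
python3 - <<'E'
from h import *
d=capture('side');a=d['frame'][180:320,190:370];save(cv2.resize(a,None,fx=4,fy=4,interpolation=cv2.INTER_CUBIC),'k2')
E
```

```text
time: 3.78
tool_pos: [501.3, 28.5, 88.8]
tcp_rot: [0.072, 1.57, -1.498]
contact_force: [-8.1, -2.0, 17.7]
grip_width: 0.6
t 3.78 pos [501.3  28.5  88.8] axes x [ 0.    -0.001 -1.   ] heading 0.07 j6 [-0.1   0.46  1.77 -0.    0.91 -0.1 ]
 dx dy dz [0.08 0.09 0.  ] spin 0.001 steps 0.0 F [-8.1 -2.  17.7] w 0.6
```

View pics/k2.png

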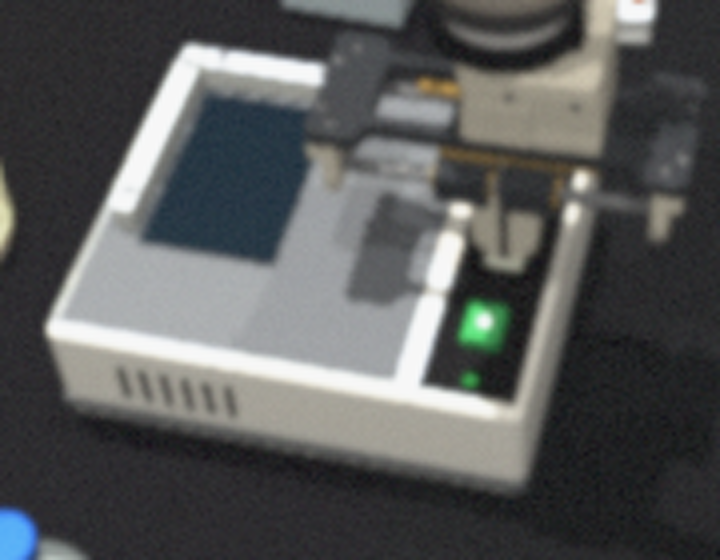

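```bash
python3 -m crank '[{"dx":-2,"dy":0,"dz":0,"spin":0},{"dx":-3,"dy":0,"dz":0,"spin":0},{"dx":-3,"dy":0,"dz":2.7,"spin":0},{"dx":-3,"dy":0,"dz":5.5,"spin":0},{"dx":-3,"dy":0,"dz":5.5,"spin":0},{"dx":-1,"dy":0,"dz":5.5,"spin":0},{"dx":-0.6,"dy":0,"dz":5.5,"spin":0},{"dx":-0.3,"dy":0,"dz":5.5,"spin":0},{"dx":-0.1,"dy":0,"dz":5.5,"spin":0},{"dx":0,"dy":0,"dz":5.5,"spin":0},{"dx":0,"dy":0,"dz":5.5,"spin":0},{"dx":0,"dy":0,"dz":5.5,"spin":0}]' 0
python3 mv.py 464.6 280.8 150 -13.4
python3 - <<'E'
from h import *
d=capture('side');a=d['frame'][180:320,190:370];save(cv2.resize(a,None,fx=4,fy=4,interpolation=cv2.INTER_CUBIC),'k3')
E
```

```text
time: 4.83
tool_pos: [501.2, -26.2, 88.8]
tcp_rot: [-0.381, 1.57, -1.95]
contact_force: [-7.3, -0.1, 18.3]
grip_width: 0.2
t 4.83 pos [501.2 -26.2  88.8] axes x [-0.    -0.001 -1.   ] heading 0.07 j6 [-0.2   0.46  1.77 -0.    0.91 -0.21]
 dx dy dz [ -6.14  -3.62 -30.7 ] spin 0.235 steps 7.6 F [-7.3 -0.1 18.3] w 0.2
```

View pics/k3.png

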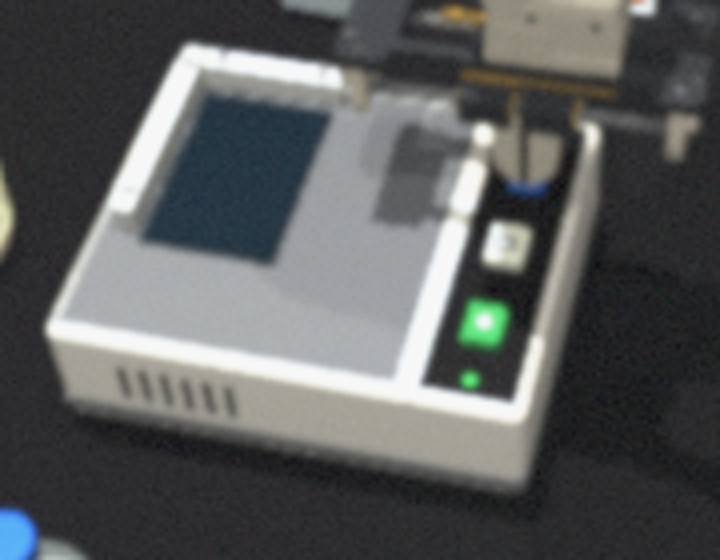

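```bash
python3 -m crank '[{"dx":-3,"dy":0,"dz":0,"spin":0},{"dx":-6,"dy":0,"dz":0,"spin":0},{"dx":-10,"dy":-3.6,"dz":-27,"spin":0.235},{"dx":-10,"dy":-3.6,"dz":-27,"spin":0.235},{"dx":-10,"dy":-3.6,"dz":-27,"spin":0.235},{"dx":-10,"dy":-3.6,"dz":-27,"spin":0.235},{"dx":-10,"dy":-3.6,"dz":-27,"spin":0.235},{"dx":-10,"dy":-3.6,"dz":-27,"spin":0.235},{"dx":-10,"dy":-3.6,"dz":-27,"spin":0.235},{"dx":-10,"dy":-3.6,"dz":-27,"spin":0.235},{"dx":-10,"dy":-3.6,"dz":-27,"spin":0.235},{"dx":-10,"dy":-3.6,"dz":-27,"spin":0.235}]' 100
python3 wr.py w2; python3 mv.py 464.6 280.8 100 -13.4
```

```text
time: 5.88
tool_pos: [465.2, 243.6, 186.7]
tcp_rot: [-0.239, 1.57, -2.044]
contact_force: [1.1, -0.5, -1.7]
grip_width: 75.8
t 5.93 pos [465.4 242.9 186.6] axes x [-0.001 -0.001 -1.   ] heading -13.47 j6 [ 0.34  0.38  1.59 -0.    1.18  0.57]
 dx dy dz [ 8.66 -0.96 -3.67] spin -0.001 steps 2.3 F [-0.3 -0.2 -0.3] w 79.8
```

View pics/w2.png

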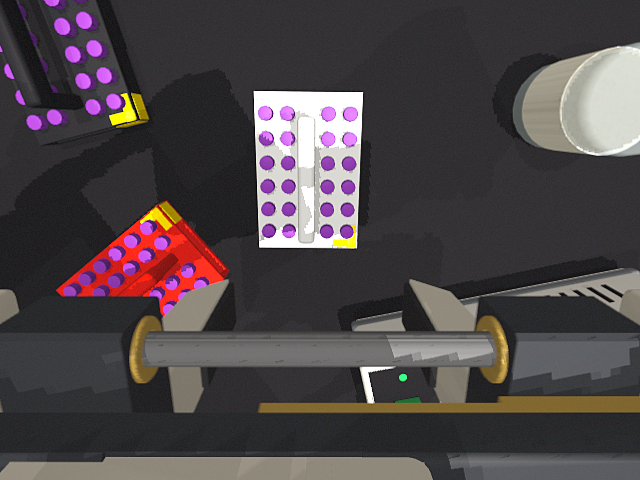

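Run:
```python
from h import *
import pickle
o,d=pickle.load(open('w2.pkl','rb'));M=cam2world(d,o)
P=np.array([atz(d,p,M,24) for p in [(254,91),(363,92),(357.5,248),(259.5,248)]]);print(P.round(1),P.mean(0))
print([np.linalg.norm(P[i]-P[i-1]).round(1) for i in range(4)])
for a,b in [(0,3),(1,2)]: v=P[a]-P[b];print(np.degrees(np.arctan2(v[1],v[0]))-90)
H=np.array([atz(d,p,M,75) for p in [(306.5,115),(306.5,243)]]);print(H,H.mean(0),np.linalg.norm(H[0]-H[1]));v=H[0]-H[1];print(np.degrees(np.arctan2(v[1],v[0]))-90)
```

```text
[[440.1 351.9  24. ]
 [522.5 331.6  24. ]
 [492.4 207.4  24. ]
 [409.1 227.1  24. ]] [466.02963708 279.49174032  24.        ]
[np.float64(128.6), np.float64(84.9), np.float64(127.8), np.float64(85.6)]
-13.948110787925529
-13.636635638309457
[[476.89255322 323.88228727  75.        ]
 [455.49415245 237.22736997  75.        ]] [466.19335283 280.55482862  75.        ] 89.25786378188921
-13.871010667646786
```

```bash
python3 -m crank '[{"dx":4,"dy":-0.8,"dz":-3.6,"spin":0.005},{"dx":8,"dy":-0.8,"dz":-3.6,"spin":0.005},{"dx":11,"dy":-0.8,"dz":-3.6,"spin":0.005},{"dx":13,"dy":-0.8,"dz":-3.6,"spin":0.005},{"dx":13.9,"dy":-0.8,"dz":-3.6,"spin":0.005},{"dx":13.9,"dy":-0.8,"dz":-3.6,"spin":0.005},{"dx":13.9,"dy":-0.8,"dz":-3.6,"spin":0.005},{"dx":13.9,"dy":-0.8,"dz":-3.6,"spin":0.005}]' 100
python3 mv.py 466 280 47 -13.75
```

```text
time: 6.6
tool_pos: [467.7, 280.2, 49.4]
tcp_rot: [2.181, 1.568, 0.369]
contact_force: [1.0, 0.3, -0.2]
grip_width: 91.5
t 6.6 pos [467.7 280.2  49.4] axes x [ 0.003  0.001 -1.   ] heading -13.81 j6 [ 0.4   0.58  1.69 -0.    0.87  0.64]
 dx dy dz [ 0.24 -0.16  0.07] spin -0.001 steps 0.1 F [ 1.   0.3 -0.2] w 91.5
```

```bash
python3 -m crank '[{"dx":0,"dy":0,"dz":0,"spin":0},{"dx":0,"dy":0,"dz":0,"spin":0}]' 100
python3 mv.py 466 280 46.5 -13.75
```

```text
time: 6.77
tool_pos: [467.1, 280.5, 49.2]
tcp_rot: [2.172, 1.568, 0.361]
contact_force: [-0.2, -0.2, -0.9]
grip_width: 91.7
t 6.77 pos [467.1 280.5  49.2] axes x [ 0.003  0.001 -1.   ] heading -13.77 j6 [ 0.4   0.58  1.69 -0.    0.87  0.64]
 dx dy dz [ 0.27 -0.1   0.08] spin -0.0 steps 0.1 F [-0.2 -0.2 -0.9] w 91.7
```

```bash
python3 -m crank '[{"dx":0.2,"dy":-0.1,"dz":0,"spin":0},{"dx":0.2,"dy":-0.1,"dz":0,"spin":0},{"dx":0.2,"dy":-0.1,"dz":0,"spin":0},{"dx":0.2,"dy":-0.1,"dz":0,"spin":0}]' 100
python3 -m crank '[{"dx":0,"dy":0,"dz":0,"spin":0},{"dx":0,"dy":0,"dz":0,"spin":0},{"dx":0,"dy":0,"dz":0,"spin":0},{"dx":0,"dy":0,"dz":0,"spin":0},{"dx":0,"dy":0,"dz":0,"spin":0},{"dx":0,"dy":0,"dz":0,"spin":0},{"dx":0,"dy":0,"dz":0,"spin":0},{"dx":0,"dy":0,"dz":0,"spin":0},{"dx":0,"dy":0,"dz":0,"spin":0},{"dx":0,"dy":0,"dz":0,"spin":0},{"dx":0,"dy":0,"dz":0,"spin":0},{"dx":0,"dy":0,"dz":0,"spin":0}]' 0
python3 mv.py 466 280 46.5 -13.75
```

```text
time: 7.1
tool_pos: [465.2, 280.6, 45.8]
tcp_rot: [1.68, 1.571, -0.131]
contact_force: [-0.1, 0.8, 0.7]
grip_width: 92.0
time: 8.1
tool_pos: [465.2, 280.6, 45.7]
tcp_rot: [0.078, 1.571, -1.733]
contact_force: [0.1, 0.4, -1.0]
grip_width: 16.5
t 8.1 pos [465.2 280.6  45.7] axes x [-0. -0. -1.] heading -13.75 j6 [ 0.4   0.58  1.69 -0.    0.87  0.64]
 dx dy dz [-0.08  0.09  0.04] spin -0.0 steps 0.0 F [ 0.1  0.4 -1. ] w 16.5
```

```bash
python3 -m crank '[{"dx":0,"dy":0,"dz":0,"spin":0},{"dx":0,"dy":0,"dz":0,"spin":0},{"dx":0,"dy":0,"dz":0,"spin":0},{"dx":0,"dy":0,"dz":0,"spin":0}]' 0
python3 mv.py 466 280 46.5 -13.75
```

```text
time: 8.43
tool_pos: [465.2, 280.6, 45.6]
tcp_rot: [-0.275, 1.571, -2.086]
contact_force: [0.1, 0.4, 0.1]
grip_width: 11.6
t 8.43 pos [465.2 280.6  45.6] axes x [-0. -0. -1.] heading -13.75 j6 [ 0.4   0.58  1.69 -0.    0.87  0.64]
 dx dy dz [-0.09  0.09  0.04] spin 0.0 steps 0.0 F [0.1 0.4 0.1] w 11.6
```

```bash
python3 -m crank '[{"dx":-0.5,"dy":0,"dz":0,"spin":0},{"dx":-2,"dy":0,"dz":0,"spin":0},{"dx":-5,"dy":0,"dz":0,"spin":0},{"dx":-8,"dy":0,"dz":0,"spin":0},{"dx":-11,"dy":0,"dz":0,"spin":0},{"dx":-12.5,"dy":0,"dz":0,"spin":0},{"dx":-12.5,"dy":0,"dz":0,"spin":0},{"dx":-12.5,"dy":0,"dz":0,"spin":0}]' 0
python3 mv.py 632 32 170 -1
python3 - <<'E'
from h import *
d=capture('side');save(d,'s4')
E
```

```text
time: 9.1
tool_pos: [465.2, 280.5, 170.8]
tcp_rot: [2.026, 1.57, 0.215]
contact_force: [-0.4, -0.9, -3.9]
grip_width: 11.7
t 9.1 pos [465.2 280.5 170.8] axes x [ 0.001  0.    -1.   ] heading -13.75 j6 [ 0.4   0.42  1.56 -0.    1.16  0.64]
 dx dy dz [ 0.09 22.11 20.17] spin -0.223 steps 7.2 F [-0.4 -0.9 -3.9] w 11.7
```

View pics/s4.png

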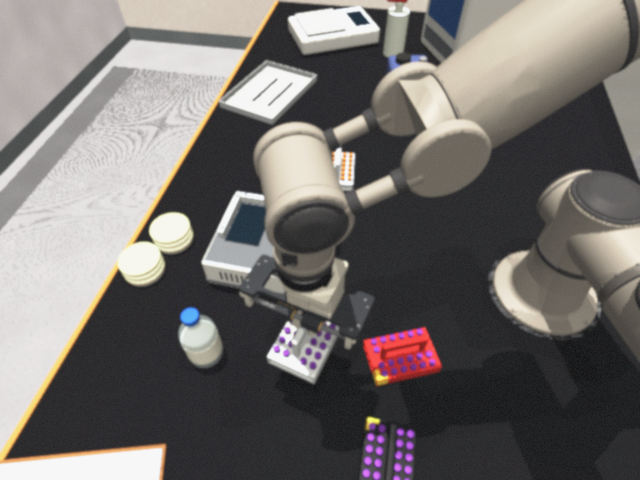

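```bash
python3 -m crank '[{"dx":0,"dy":1.5,"dz":1.5,"spin":-0.02},{"dx":0,"dy":4,"dz":3.6,"spin":-0.05},{"dx":0,"dy":6.5,"dz":6,"spin":-0.08},{"dx":0,"dy":9,"dz":8.2,"spin":-0.1},{"dx":0,"dy":12,"dz":11,"spin":-0.13},{"dx":0,"dy":15,"dz":13.7,"spin":-0.16},{"dx":0,"dy":18,"dz":16.4,"spin":-0.19},{"dx":0,"dy":20,"dz":18.3,"spin":-0.21},{"dx":0,"dy":21.5,"dz":19.6,"spin":-0.223},{"dx":0,"dy":22.1,"dz":20.2,"spin":-0.223},{"dx":0,"dy":22.1,"dz":20.2,"spin":-0.223},{"dx":0,"dy":22.1,"dz":20.2,"spin":-0.223},{"dx":0,"dy":22.1,"dz":20.2,"spin":-0.223}]' 0
python3 mv.py 632 32 137 -1
python3 wr.py w5
python3 - <<'E'
from h import *
d=capture('side');save(d,'s5')
d=capture('scene');save(cv2.resize(d['frame'][150:350,220:460],None,fx=3,fy=3,interpolation=cv2.INTER_CUBIC),'sc5')
E
```

```text
time: 10.23
tool_pos: [630.8, 33.3, 169.8]
tcp_rot: [-1.797, 1.569, 2.9]
contact_force: [0.5, -0.4, -3.0]
grip_width: 12.1
t 10.23 pos [630.8  33.3 169.8] axes x [-0.002  0.001 -1.   ] heading -0.92 j6 [-0.07  0.58  1.29  0.    1.27 -0.05]
 dx dy dz [3.28 0.13 0.13] spin 0.001 steps 0.8 F [ 0.5 -0.4 -3. ] w 12.1
```

View pics/s5.png

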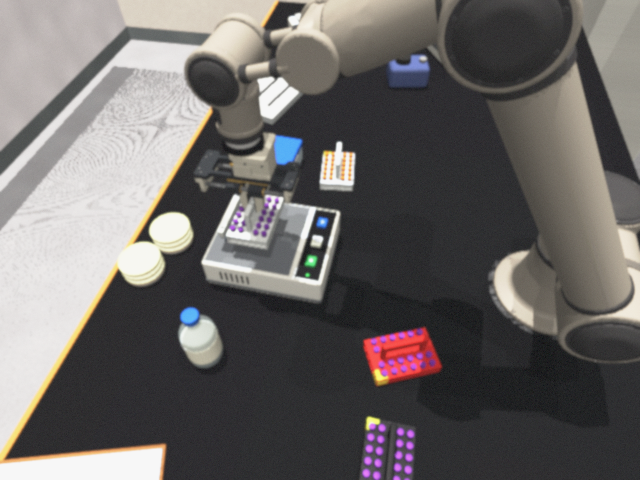

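View pics/sc5.png

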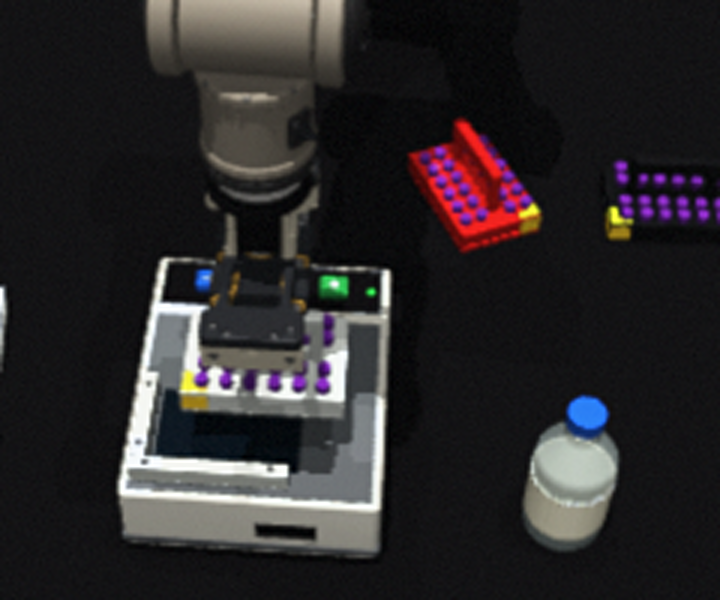

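View pics/w5.png

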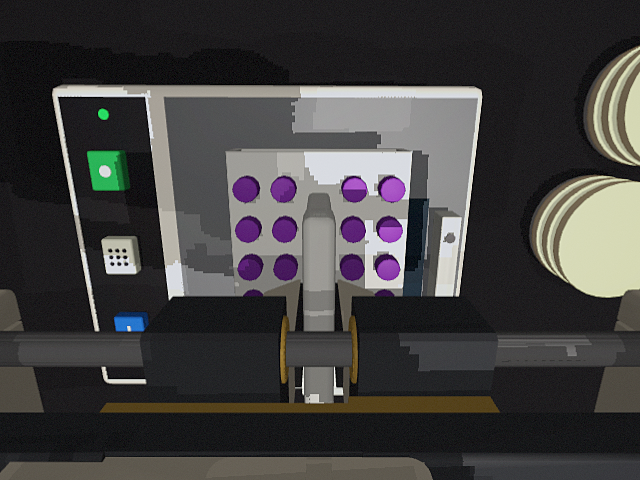

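Run:
```python
import pickle,cv2
o,d=pickle.load(open('w5.pkl','rb'))
cv2.imwrite('pics/w5a.png',cv2.resize(d['frame'][70:310,380:500],None,fx=2.5*1,fy=2.5,interpolation=cv2.INTER_CUBIC))
cv2.imwrite('pics/w5b.png',cv2.resize(d['frame'][70:310,40:260],None,fx=2.5,fy=2.5,interpolation=cv2.INTER_CUBIC))
```

```text
(no output)
```

View pics/w5a.png

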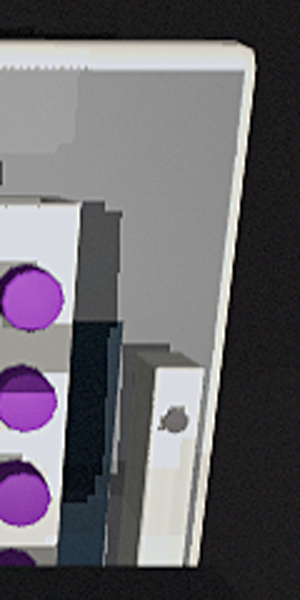

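View pics/w5b.png

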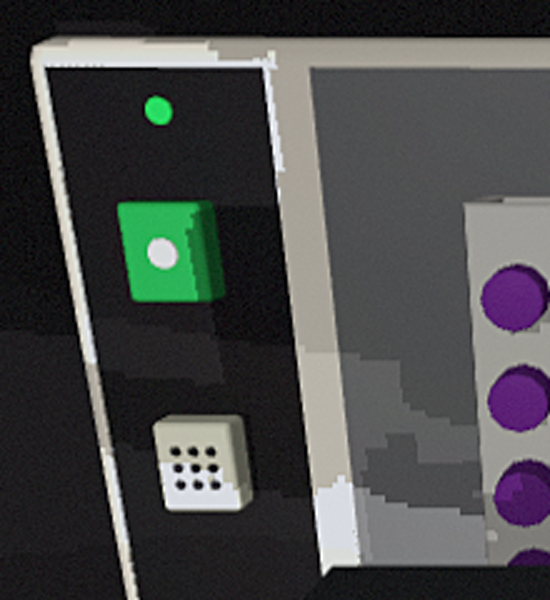

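Run:
```python
from h import *
import pickle
o,d=pickle.load(open('w5.pkl','rb'));M=cam2world(d,o)
A=lambda u,v:(380+(u+.5)/2.5-.5,70+(v+.5)/2.5-.5)
B=lambda u,v:(40+(u+.5)/2.5-.5,70+(v+.5)/2.5-.5)
def g(n,p,z): w=atz(d,p,M,z);print(n,w.round(1));return w
a=g('fence in top',A(159,367),103);b=g('fence in top low',A(138,560),103);g('fence out top',A(204,367),103);g('fence in base',A(135,347),85)
v=a-b;print('yaw',np.degrees(np.arctan2(v[1],v[0]))-90)
G=g('green',B(162,254),93);W=g('white',B(194,469),93);v=G-W;print(np.linalg.norm(v),np.degrees(np.arctan2(v[1],v[0]))-90)
a=g('strip edge',B(310,68),85);b=g('strip edge',B(361,560),85);v=a-b;print('yaw',np.degrees(np.arctan2(v[1],v[0]))-90)
a=g('bed left',B(310,68),85);b=g('bed right',A(245,70),85);v=b-a;print('yaw',np.degrees(np.arctan2(v[1],v[0])))
for z in (79+85-45.6+24-79+45.6,148):pass
zt=o['tool_pos'][2]-45.6+24;a=g('rack L',B(464,205),zt);b=g('rack R',A(80,202),zt);v=b-a;print(np.linalg.norm(v),'yaw',np.degrees(np.arctan2(v[1],v[0])))
```

```text
fence in top [706.   54.3 103. ]
fence in top low [704.5   4.1 103. ]
fence out top [716.8  54.1 103. ]
fence in base [705.3  55.3  85. ]
yaw -1.6938721039408762
green [502.4  83.   93. ]
white [501.2  27.9  93. ]
55.09162116535576 -1.316728242469324
strip edge [540.8 125.3  85. ]
strip edge [538.3  -1.9  85. ]
yaw -1.102437601262011
bed left [540.8 125.3  85. ]
bed right [726.7 121.9  85. ]
yaw -1.0371164640024295
rack L [589.8  97.1 148.2]
rack R [674.6  96.3 148.2]
84.80099643927245 yaw -0.5186876013611087
```

```bash
python3 -m crank '[{"dx":2,"dy":0,"dz":0,"spin":0.003},{"dx":3.2,"dy":0,"dz":0,"spin":0.003},{"dx":3.6,"dy":0,"dz":0,"spin":0.003},{"dx":3.8,"dy":0,"dz":0,"spin":0.003},{"dx":3.9,"dy":0,"dz":0,"spin":0.003},{"dx":3.9,"dy":0,"dz":0,"spin":0.003},{"dx":3.9,"dy":0,"dz":0,"spin":0.003}]' 0
python3 mv.py 661.8 4.2 130.6 -1.1; python3 -c "
from h import *
print(sensors.get_obs()['moment'])"
```

```text
time: 10.97
tool_pos: [632.4, 31.9, 132.6]
tcp_rot: [1.46, 1.569, -0.13]
contact_force: [0.3, 1.2, -3.8]
grip_width: 11.6
t 10.97 pos [632.4  31.9 132.6] axes x [ 0.002 -0.    -1.   ] heading -1.14 j6 [-0.07  0.62  1.34 -0.    1.19 -0.05]
 dx dy dz [0.21 3.   2.71] spin -0.001 steps 1.0 F [ 0.3  1.2 -3.8] w 11.6
[-0.0225849  -0.12048233 -0.03774508]
```

```bash
python3 -m crank '[{"dx":0.1,"dy":0,"dz":0,"spin":0},{"dx":0.2,"dy":0,"dz":0,"spin":0},{"dx":0.25,"dy":0,"dz":0,"spin":0},{"dx":0.25,"dy":0,"dz":0,"spin":0}]' 0
python3 mv.py 661.8 4.2 130.6 -1.1; python3 -c "
from h import *
print(sensors.get_obs()['moment'])"
```

```text
time: 11.3
tool_pos: [632.4, 31.8, 130.6]
tcp_rot: [1.469, 1.569, -0.122]
contact_force: [-1.9, -0.1, 6.0]
grip_width: 11.9
t 11.3 pos [632.4  31.8 130.6] axes x [ 0.002 -0.    -1.   ] heading -1.15 j6 [-0.07  0.62  1.34 -0.    1.18 -0.05]
 dx dy dz [0.01 3.   2.7 ] spin -0.001 steps 1.0 F [-1.9 -0.1  6. ] w 11.9
[-0.00954507  0.22330023  0.04293222]
```

```bash
python3 -m crank '[{"dx":0,"dy":0.5,"dz":0.5,"spin":0},{"dx":0,"dy":1,"dz":1,"spin":0},{"dx":0,"dy":1.5,"dz":1.5,"spin":0},{"dx":0,"dy":2,"dz":2,"spin":0},{"dx":0,"dy":2.5,"dz":2.2,"spin":0},{"dx":0,"dy":2.6,"dz":2.3,"spin":0},{"dx":0,"dy":2.6,"dz":2.3,"spin":0},{"dx":0,"dy":2.6,"dz":2.3,"spin":0}]' 0
python3 mv.py 661.8 4.2 130.6 -1.1; python3 -c "
from h import *
print(sensors.get_obs()['moment'])"
```

```text
time: 11.97
tool_pos: [659.0, 7.6, 130.7]
tcp_rot: [1.42, 1.567, -0.171]
contact_force: [0.9, -0.5, 5.4]
grip_width: 11.9
t 11.97 pos [659.    7.6 130.7] axes x [ 0.004 -0.001 -1.   ] heading -1.17 j6 [-0.1   0.66  1.25 -0.    1.22 -0.08]
 dx dy dz [0.01 0.29 0.34] spin -0.001 steps 0.1 F [ 0.9 -0.5  5.4] w 11.9
[-0.09058458 -0.10325968  0.02349327]
```

```bash
python3 -m crank '[{"dx":0,"dy":0.1,"dz":0,"spin":0},{"dx":0,"dy":0.2,"dz":0,"spin":0},{"dx":0,"dy":0.3,"dz":0,"spin":0},{"dx":0,"dy":0.4,"dz":0,"spin":0},{"dx":0,"dy":0.4,"dz":0,"spin":0},{"dx":0,"dy":0.4,"dz":0,"spin":0}]' 0
python3 mv.py 661.8 4.2 130.6 -1.1; python3 -c "
from h import *
print(sensors.get_obs()['moment'])"
```

```text
time: 12.47
tool_pos: [661.1, 7.6, 130.7]
tcp_rot: [-0.531, 1.57, -2.122]
contact_force: [-6.9, -0.1, 10.2]
grip_width: 11.9
t 12.47 pos [661.1   7.6 130.7] axes x [-0.    -0.001 -1.   ] heading -1.16 j6 [-0.1   0.67  1.24 -0.    1.23 -0.08]
 dx dy dz [0.01 0.08 0.34] spin -0.001 steps 0.1 F [-6.9 -0.1 10.2] w 11.9
[-0.03286991  0.98118714  0.04247938]
```

```bash
python3 -m crank '[{"dx":0,"dy":0,"dz":0.1,"spin":0},{"dx":0,"dy":0,"dz":0.2,"spin":0},{"dx":0,"dy":0,"dz":0.3,"spin":0},{"dx":0,"dy":0,"dz":0.4,"spin":0},{"dx":0,"dy":0,"dz":0.5,"spin":0},{"dx":0,"dy":0,"dz":0.5,"spin":0},{"dx":0,"dy":0,"dz":0.5,"spin":0}]' 0
python3 mv.py 661.8 4.2 130.6 -1.1; python3 -c "
from h import *
print(sensors.get_obs()['moment'])"
```

```text
time: 13.05
tool_pos: [661.1, 4.6, 130.7]
tcp_rot: [-3.057, 1.569, 1.636]
contact_force: [-5.6, 6.1, 8.5]
grip_width: 11.7
t 13.05 pos [661.1   4.6 130.7] axes x [-0.     0.002 -1.   ] heading -1.12 j6 [-0.11  0.67  1.24  0.    1.23 -0.09]
 dx dy dz [0.01 0.08 0.03] spin -0.0 steps 0.0 F [-5.6  6.1  8.5] w 11.7
[ 0.86272401  0.86175642 -0.05523923]
```

```bash
python3 -m crank '[{"dx":0,"dy":0.07,"dz":0.07,"spin":0},{"dx":0,"dy":0.14,"dz":0.14,"spin":0},{"dx":0,"dy":0.2,"dz":0.2,"spin":0},{"dx":0,"dy":0.2,"dz":0.2,"spin":0},{"dx":0,"dy":0.2,"dz":0.2,"spin":0}]' 0
python3 mv.py 661.8 4.2 130.6 -1.1; python3 wr.py w6; python3 -c "
from h import *
print(sensors.get_obs()['moment'])
d=capture('scene');save(cv2.resize(d['frame'][225:345,245:405],None,fx=5,fy=5,interpolation=cv2.INTER_CUBIC),'sc6')
d=capture('side');save(cv2.resize(d['frame'][180:310,190:350],None,fx=4.5,fy=4.5,interpolation=cv2.INTER_CUBIC),'s6')"
```

```text
time: 13.47
tool_pos: [661.1, 4.6, 130.7]
tcp_rot: [-2.359, 1.564, 2.335]
contact_force: [-13.8, 12.1, 13.6]
grip_width: 11.8
t 13.47 pos [661.1   4.6 130.7] axes x [-0.005  0.005 -1.   ] heading -1.07 j6 [-0.11  0.67  1.24  0.    1.24 -0.09]
 dx dy dz [0.01 0.07 0.03] spin 0.0 steps 0.0 F [-13.8  12.1  13.6] w 11.8
[ 1.78308285  2.02156689 -0.08199137]
```

View pics/sc6.png

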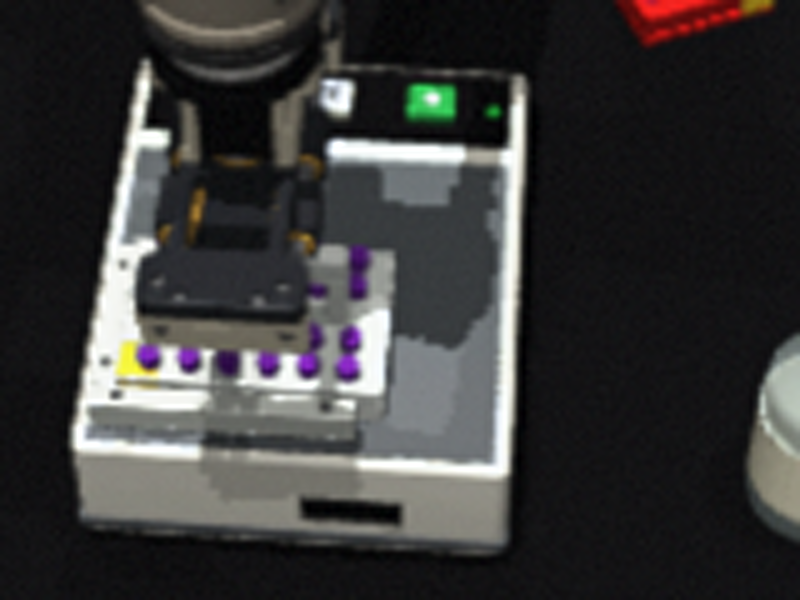

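View pics/s6.png

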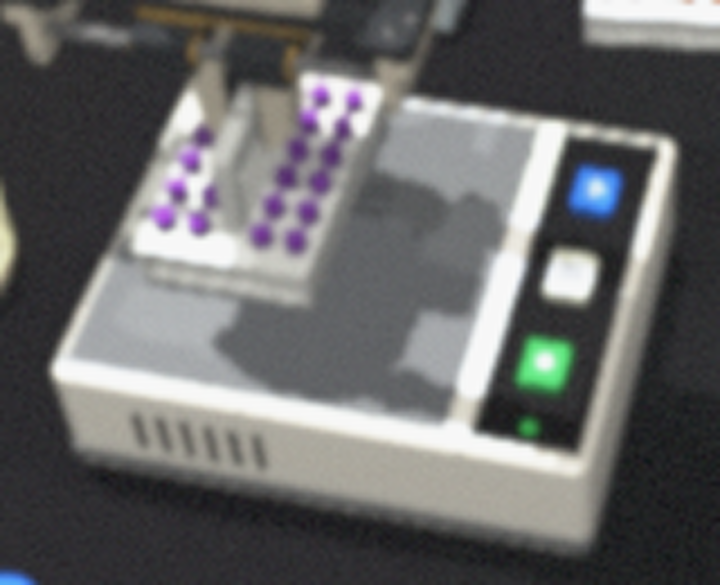

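View pics/w6.png

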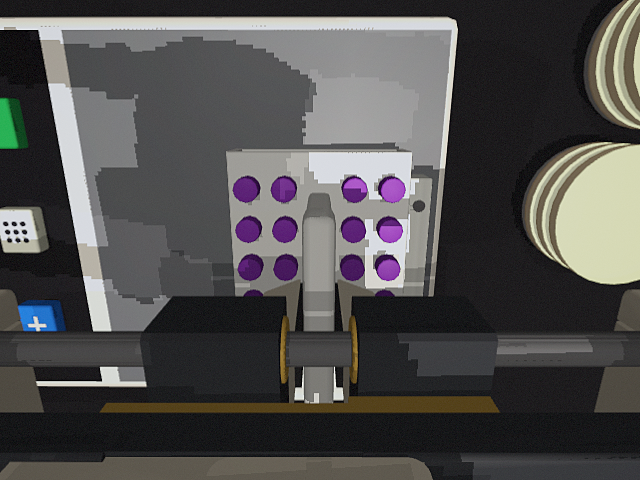

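```bash
python3 -m crank '[{"dx":0,"dy":0,"dz":0,"spin":0},{"dx":0,"dy":0,"dz":0,"spin":0},{"dx":0,"dy":0,"dz":0,"spin":0},{"dx":0,"dy":0,"dz":0,"spin":0},{"dx":0,"dy":0,"dz":0,"spin":0},{"dx":0,"dy":0,"dz":0,"spin":0},{"dx":0,"dy":0,"dz":0,"spin":0},{"dx":0,"dy":0,"dz":0,"spin":0},{"dx":0,"dy":0,"dz":0,"spin":0},{"dx":0,"dy":0,"dz":0,"spin":0},{"dx":0,"dy":0,"dz":0,"spin":0},{"dx":0,"dy":0,"dz":0,"spin":0}]' 0
python3 wr.py w7
python3 - <<'E'
from h import *
import pickle
o,d=pickle.load(open('w7.pkl','rb'));M=cam2world(d,o);print(o['tool_pos'],o['contact_force'],o['moment'],M[:3,:0])
cv2.imwrite('pics/w7a.png',cv2.resize(d['frame'][130:310,215:455],None,fx=3.3,fy=3.3,interpolation=cv2.INTER_CUBIC))
D=pickle.load(open('d0.pkl','rb'))
s=capture('scene');df=cv2.absdiff(cv2.GaussianBlur(s['frame'],(5,5),0),cv2.GaussianBlur(D['scene']['frame'],(5,5),0)).max(2)
for n,(x0,y0,x1,y1) in dict(orange=(170,240,225,278),tip=(157,278,218,325),bottle=(392,282,428,335)).items(): print(n,df[y0:y1,x0:x1].max(),(df[y0:y1,x0:x1]>25).sum())
E
```

```text
time: 14.62
tool_pos: [661.1, 4.6, 130.7]
tcp_rot: [-2.353, 1.564, 2.341]
contact_force: [-13.7, 11.7, 13.7]
grip_width: 11.9
[661.08393045   4.55640391 130.72534229] [-13.66551022  11.67842436  13.67512708] [ 1.74452303  2.00039506 -0.01147576] []
orange 3 0
tip 4 0
bottle 4 0
```

View pics/w7a.png

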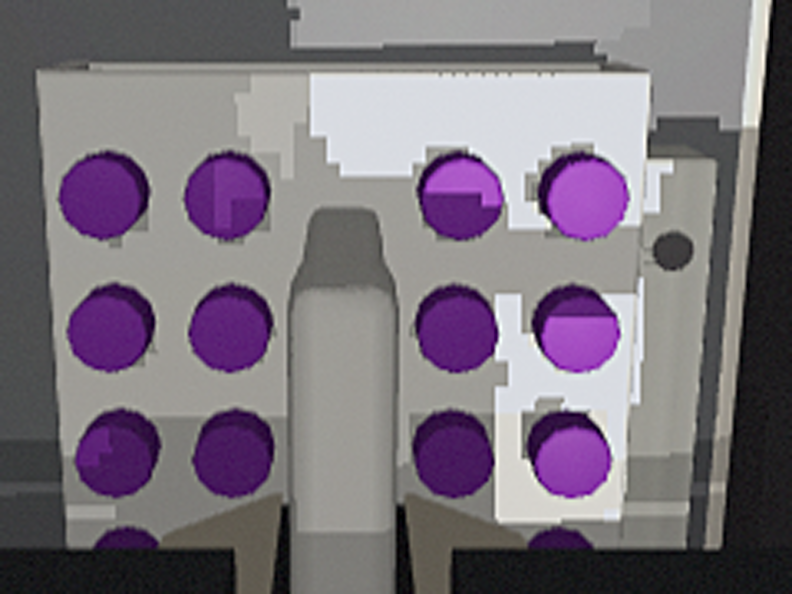

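```bash
python3 -c "
from plant import bot
print(bot.close_job())"
```

```text
the job is handed in; nothing more can be done
None
```

The reader is set and the violet-capped rack is in the fence corner. I handed the job in at about 14.7 s with the gripper still holding the rack against both fences.

- **Keys:** I pressed green, then white, then blue. Each went to its stop: the tool stood at 88.8 mm under 16–18 N, against the 3.8 N a key needs. I saw green and white spring back up before the next press, and blue was up in the later pictures.
- **Rack:** I took the off-white violet-capped rack by its handle, not the red or black look-alike. I set it on the bed and slid it against the rear fence, then the side fence.
- **Seating checks:** Pushing harder no longer moved the rack. It stayed at (661.1, 4.6), where the measured fence corner predicts about (661.8, 4.7). The push held steady for over a second at about 14 N on the rear fence side, 12 N on the side fence side and 14 N down. The twist was near zero and the heading of -1.07° compares with the reader's -1.1°. The wrist picture shows the rack edge flush along the rear fence.
- **Other items:** The orange-capped rack, the bottle and the tip box look unchanged in the scene camera.
- **Less certain:** Under the final push the tool leans about 0.4°, so one rack edge could be up to about 0.5 mm off the bed. The pictures show no gap, but the gripper hides part of the side fence. Contact there rests on the force and position readings.

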